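# Zero the angle dial and hold the index pin out of the carving turntable

## Task

On the carver's indexing fixture, first turn the knob of the angle dial until its pointer stands on the zero line (the long line that ends at the square lug on the rim), and leave it there. Only then take the knob of the sprung index pin beside the turntable, pull it up fully, to its stop, so that the pin is clear of its hole, and keep holding it there: the job finishes with the gripper still holding the pin up. Leave the loose tools and other things lying around the fixture where they are.

Things in the scene. Friction and masses are not known exactly. Their poses are not given: they have to be found in the camera images.
- base: grey steel base plate of the fixture, 260 (x) x 400 (y) x 20 mm, fixed. Origin: centre of its underside, on the table. The turntable head stands on one half of it (its +y or its -y side, it varies) and the dial on the other; both are placed and turned separately
- head: fixed turntable head: aluminium disc, 190 mm diameter, top 40 mm above the base plate, with a ring of index holes and a carved wooden blank (124 mm diameter, top 64 mm). Origin: on the disc's axis at the top of the base plate. On its -x side a steel bracket (top 85 mm) carries the pin's sleeve (28 mm diameter, top 95 mm), its upright axis 83 mm from the origin. Nothing turns here
- plunger_grip (a point): the index pin's pull knob: black upright cylinder of 26 mm diameter and 34 mm height on a thin 6 mm neck above the sleeve. The point is on its axis, 12 mm below its top and 28 mm above the sleeve's top while the pin is seated; it rises with the pin
- plunger (a joint): travel of the sprung index pin, in m, straight up: 0 seated in its hole, 0.020 against the upper stop. The pin (10 mm diameter, seen between sleeve and disc) sits 12 mm deep in the hole. A spring pulls it back down: 4 N when seated, 10 N at the stop; it springs back if let go
- dial: fixed angle dial: aluminium drum, 110 mm diameter, 30 mm tall, on the base plate, white face with short black lines every 10 degrees. Origin: on its axis at the top of the base plate. The zero line, longer and thicker than the others, lies along the dial's own +x from the axis and ends at a dark square lug on the rim (top 36 mm above the base plate)
- dial_grip (a point): the dial's knob: black upright fluted cylinder of 36 mm diameter, top 76.5 mm above the base plate, underside 4 mm above the face. The point is on its axis, 15 mm below its top. A flat dark pointer at its foot reaches 42 mm out from the axis, just above the face, and turns with it
- dial_knob (a joint): angle of the dial's knob and pointer, in rad: 0 when the pointer lies along the zero line; positive when it stands anticlockwise of it seen from above. It starts between 0.7 and 2.3, so it must be turned clockwise seen from above; it can go past zero (stops at -0.7 and 2.9). It stays where it is left; friction about 0.05 N m
- sanding_block: loose cork sanding block 34 x 46 x 20 mm on the base plate between dial and turntable, robot side; a bystander. Origin: centre of its underside
- brass_weight: loose brass cylinder, 28 mm diameter, 24 mm tall, standing on the base plate near the middle of its far edge; a bystander. Origin: centre of its underside
- chisel_a: loose wood-handled chisel, 220 mm long, on the left of the table; a bystander. Origin under its middle, x along it
- chisel_b: loose wood-handled chisel, 220 mm long, on the right of the table; a bystander. Origin under its middle, x along it
- mallet: loose wooden mallet, 250 mm long, lying on the left of the table; a bystander. Origin on the table under the handle near the head, x along the handle towards the head
- bottle: loose upright glass bottle, 44 mm diameter, 130 mm tall, on the right of the table; a bystander. Origin: centre of its underside
- roundel: loose carved wooden disc, 110 mm diameter, 18 mm thick, lying on the left of the table; a bystander. Origin: centre of its underside

How it is judged:
On the way, in this order (a step that is already met when the one before it is completed fails the run):
1. with the pin still seated, the dial's pointer is set to the zero line (value of joint dial_knob between -0.09 and 0.09 rad and value of joint plunger below 0.003 m and contact force between dial_knob and the fingers below 0.5 N), for 0.2 s.
2. the index pin is pulled up to its stop (value of joint dial_knob between -0.09 and 0.09 rad and value of joint plunger above 0.0165 m), for 0.2 s.
At the end, for the whole second after the job is handed in: The gripper's fingers hold the pin's knob (at least 2 N of contact), the pin is pulled up at least 16.5 mm of its 20 mm travel, and the dial's pointer is within 0.09 rad (5 degrees, half a division) of the zero line, all through the last second (all of step 2 and contact force between plunger and the fingers above 2 N); the arm keeps its last pose, push and grip.
It fails at once if the pin was pulled (over 6 mm) while the dial was still off zero (over 0.15 rad) (value of joint plunger above 0.006 m and (value of joint dial_knob above 0.15 rad or value of joint dial_knob below -0.15 rad)).
It fails at once if a loose thing beside the fixture was shifted by more than 40 mm (distance of any of sanding_block, brass_weight, chisel_a, chisel_b, mallet, bottle, roundel from where it was at the start of the episode above 0.04 m).
It also fails if it takes over 58 s, if anything falls off the work surface, if the arm or the gripper's body presses on something with over 40 N, if the wrist force passes 120 N, or if a joint passes its speed limit or range.

## Robot

A 6-joint arm with a two-finger parallel gripper is mounted at the origin on the work surface. World frame = base frame: x ahead of the robot, y to its left, z up, the work surface at z = 0. Lengths are in m, angles in rad, forces in N, time in s.
With the tool pointing down it reaches from about 0.35 to 0.975 m from the base axis. Payload 4.9 kg.
Tool frame: the origin (TCP) lies on the front face of the gripper's body, between the roots of the fingers; the fingertips stand ctrl.tip_extent ahead of it and the grasp point (between the pads) lies 54 mm ahead of it (ctrl.tip_extent is the distance from the TCP to the fingertips, in m); z points along the fingers, y is the line along which they close (so a half turn about z gives the same grasp; the last joint's range is limited). The gripper opens to 85 mm and grips with 20 to 120 N. Pads are 22 mm wide; open, the fingers measure 114 mm over their backs; the gripper's body (76 mm by 85 mm) begins 54 mm behind the grasp point. The pads swing forward as they close: fully open they stand 13 mm farther back than shut.
Start: joints at [-1.338, 0.053, 1.613, -0, 1.476, -0.119], TCP at [0.215, -0.587, 0.304] pointing down, gripper open.
Joint ranges: [-3.01, 3.01], [-1.01, 2.22], [0.06, 2.58], [-1.02, 4.17], [0.09, 2.62], [-3.14, 3.14]. Speed limits (rad/s): [2.57, 2.57, 3.14, 3.14, 3.14, 3.14].

## Interface

Orientations are given as a rotation vector (axis times angle).
In Python, from station import ctrl gives the robot as it stands.
- The arm moves only by the tool apply_moves, never from a script. Its argument "rows" is one flat list of numbers, 6 for each row, row after row: the shift along the tool's x, y, z normalised to -1 to 1, where 1 is 0.6 m, then the turn, a rotation vector about the tool's x, y, z normalised to -1 to 1, where 1 is 90 degrees. A call has 1 to 20 rows; each row is the pose to reach, as a shift and turn from the pose commanded when the call began, along the tool's axes at that moment; what a row does not reach only later rows make up. A row lasts 1/10 s, in which the tool goes at most 50 mm and 8.59 degrees, less where a joint would pass 70% of its speed; a pose out of reach is approached as far as the arm can. A call with a number of a shift or a turn outside -1 to 1 is refused whole. A call with a gripper value outside its range is refused whole. "grip" is the opening, from 0 (shut) to 1 (fully open), set as the call begins (left out, the last holds). The fingers move at their own pace and stop on an object; "grip_force" is the grip in N (left out, the last holds). Time passes only in rows, so rows that repeat a pose let the fingers close. It gives the time, the measured TCP pose, the force, the opening and the grip force at its end, in the units of the state.
- ctrl.get_obs(): the state, without advancing time (a new reading comes with each control period).
- ctrl.get_image(name): name is "scene" or "top" or "wrist"; returns (picture, depth): 480x640x3 uint8, blue, green, red; 480x640 float32, m along the optical axis (not along the pixel's ray), 0 where there is no reading.
- ctrl.camera_model(name): a dict with "mtx" (3x3 intrinsics, pixels), "k1" (the pictures are not rectified: a ray, as slopes to the right and down, at radius r is drawn at 1 + k1 r^2 times it, then the intrinsics apply), "R" (3x3) and "t" (3): a world point X has camera coordinates R X + t; the wrist camera has in their place "tool_from_camera" (4x4, takes a point from camera to tool coordinates, whose origin is the TCP and whose axes are the flange's). Camera axes: x right, y down, z forward; pixel columns grow to the right and rows downward; lengths in m; the calibration is good to about 2 mm. A picture is of the moment at which its call begins: read the wrist's pose just before it. camera_model takes no time and is no camera call.
- ctrl.finish_job(): hands the job in; it is judged then, once.
The state is a dict: "t": time; "q": joint angles; "dq": joint speeds; "effort": joint torques, N m; "tool_pos": TCP position; "tool_rot": TCP orientation; "contact_force": force on the tool from outside, world axes, zero at the start; "wrist_torque": the same for the moment, N m; "opening": finger opening in m; "grip_force": force on a finger pad.
Only numpy, scipy, OpenCV 4.12 (cv2) and the standard library are available. Lean on these libraries where they do the work, as an engineer would, in place of code of your own. Each camera call takes 0.05 s, during which the arm holds its last target. There are 200 camera calls.

## Working session

There is one attempt and no reset: what is moved stays moved. The work goes in short steps, Python scripts to look and compute and a tool call to move; the robot and the scene stay as the last step left them, time stands still between calls to the robot, and variables do not carry over. Pictures are saved under pics/ and viewed, at most 10 in all, crops included, and the job is handed in when it is done.

Besides the shell and the picture viewer there is one more tool, called after ">>>" as name(argument=value, ...) on one line, values as JSON. apply_moves: Moves the arm, as the interface text tells. Its arguments: {"type":"object","properties":{"rows":{"type":"array","items":{"type":"number"}},"grip":{"type":"number"},"grip_force":{"type":"number"}},"required":["rows"]}

```bash
mkdir -p pics; cat > h.py <<'E'
import numpy as np, cv2
from scipy.spatial.transform import Rotation as Ro
from station import ctrl
def cam(name):
    o=ctrl.get_obs(); m=ctrl.camera_model(name); im,d=ctrl.get_image(name)
    if name=="wrist":
        T=np.eye(4);T[:3,:3]=Ro.from_rotvec(o["tool_rot"]).as_matrix();T[:3,3]=o["tool_pos"]
        W=T@np.array(m["tool_from_camera"])
    else:
        W=np.eye(4);R=np.array(m["R"]);W[:3,:3]=R.T;W[:3,3]=-R.T@np.array(m["t"])
    K=np.array(m["mtx"]);k=m["k1"]
    v,u=np.mgrid[:480,:640].astype(float)
    xd=(u-K[0,2])/K[0,0];yd=(v-K[1,2])/K[1,1]
    x,y=xd.copy(),yd.copy()
    for _ in range(8):
        f=1+k*(x*x+y*y);x=xd/f;y=yd/f
    ray=np.stack([x,y,np.ones_like(x)],-1)
    P=(ray*d[...,None])@W[:3,:3].T+W[:3,3]
    P[d==0]=np.nan
    return im,d,P,ray@W[:3,:3].T,W[:3,3]
E
python3 - <<'E'
from h import *
o=ctrl.get_obs();print(o["t"],o["tool_pos"],o["tool_rot"],o["opening"],ctrl.tip_extent)
im,d,P,r,c=cam("top");cv2.imwrite("pics/top.png",im);np.savez("top.npz",P=P,im=im,r=r,c=c)
im,d,P,r,c=cam("scene");cv2.imwrite("pics/scene.png",im)
E
```

```text
0.0 [ 0.21526342 -0.58625485  0.30266819] [-3.09110966e+00 -5.49421333e-01  1.78290339e-04] 0.08548521563644398 0.0726
```

View pics/top.png

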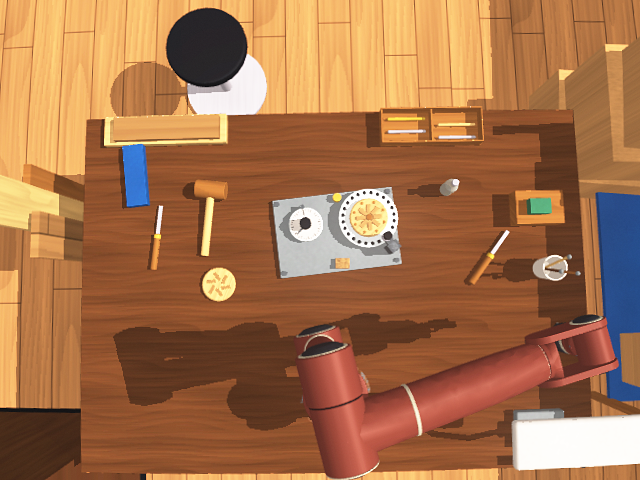

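View pics/scene.png

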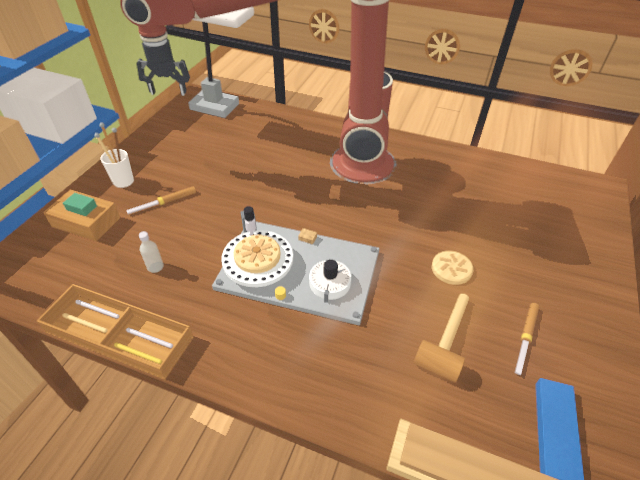

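The top view shows the dial at about (305,224), the turntable at (369,217) and the black pin knob at (388,237). The scene view agrees. Next I'll get 3D positions.

```bash
python3 - <<'E'
from h import *
z=np.load("top.npz");P=z["P"];im=z["im"]
for n,(u0,u1,v0,v1),zlo,zhi in [("dialknob",(285,325,205,245),.085,.11),("pin",(376,402,225,250),.125,.165),("disc",(335,402,185,250),.055,.064),("face",(285,325,205,245),.046,.056)]:
    p=P[v0:v1,u0:u1].reshape(-1,3);p=p[(p[:,2]>zlo)&(p[:,2]<zhi)]
    print(n,len(p),p.mean(0),p.min(0),p.max(0),np.median(p,0))
print(P[224,305],P[237,388])
cv2.imwrite("pics/c.png",cv2.resize(im[180:285,265:405],None,fx=5,fy=5,interpolation=cv2.INTER_CUBIC))
E
```

```text
dialknob 108 [0.5573275  0.08380855 0.09498127] [0.54015856 0.06537706 0.08631496] [0.57534663 0.10051003 0.10292833] [0.55751017 0.08436989 0.09482932]
pin 67 [ 0.50734897 -0.16831445  0.15221369] [ 0.49544285 -0.18084085  0.12510188] [ 0.52025694 -0.15642549  0.16356402] [ 0.50766227 -0.16818861  0.15332124]
disc 1108 [ 0.57455328 -0.11396255  0.0595598 ] [ 0.47126005 -0.21226383  0.05501139] [ 0.66786112 -0.0240053   0.06399579] [ 0.57383903 -0.10908443  0.05959195]
face 597 [0.55727181 0.08403569 0.05042213] [0.50263534 0.03093447 0.04603228] [0.62021893 0.13829532 0.05591095] [0.55690454 0.08562377 0.05017355]
[0.55234302 0.08436921 0.09730494] [ 0.50144874 -0.16758799  0.15664132]
```

View pics/c.png

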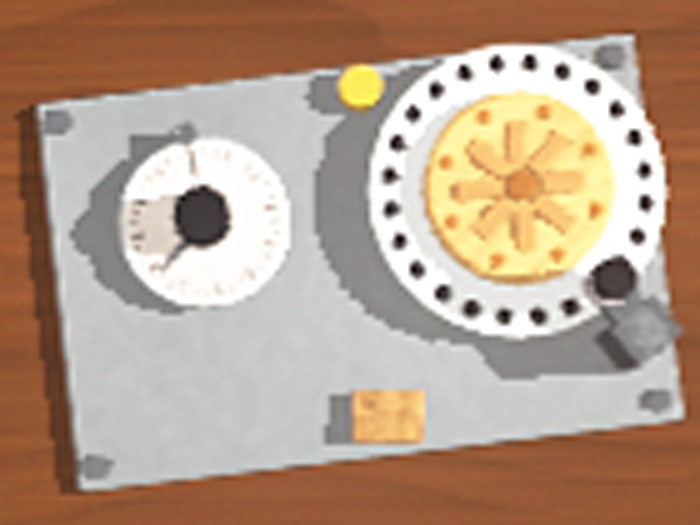

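The zero line points up in the picture (lug at crop (183,130)). The pointer points lower-left (160,270), so dial_knob is about 2.1 rad. I'll work out the first move, which goes above the dial.

```bash
cat >> h.py <<'E'
def plan(target):
    o=ctrl.get_obs();R=Ro.from_rotvec(o["tool_rot"]).as_matrix()
    print("t",o["t"],"pos",o["tool_pos"],"yawx",np.degrees(np.arctan2(R[1,0],R[0,0])),"q6",o["q"][5],"shift",np.round(R.T@(np.array(target)-o["tool_pos"])/0.6,4), "open",o["opening"],"gf",o["grip_force"],"F",o["contact_force"])
E
python3 - <<'E'
from h import *
plan([.53,.084,.30])
E
```

```text
t 0.1 pos [ 0.21526333 -0.5862941   0.30275689] yawx 20.156908380431606 q6 -0.11900924264464942 shift [ 0.8774 -0.868   0.0064] open 0.08547093552864506 gf 0.0 F [ 0.57856864  0.41992496 -0.28075859]
```

>>> apply_moves(rows=[0.877, -0.868, 0, 0, 0, -1, 0.877, -0.868, 0, 0, 0, -1, 0.877, -0.868, 0, 0, 0, -1, 0.877, -0.868, 0, 0, 0, -1, 0.877, -0.868, 0, 0, 0, -1, 0.877, -0.868, 0, 0, 0, -1, 0.877, -0.868, 0, 0, 0, -1, 0.877, -0.868, 0, 0, 0, -1, 0.877, -0.868, 0, 0, 0, -1, 0.877, -0.868, 0, 0, 0, -1, 0.877, -0.868, 0, 0, 0, -1, 0.877, -0.868, 0, 0, 0, -1, 0.877, -0.868, 0, 0, 0, -1, 0.877, -0.868, 0, 0, 0, -1, 0.877, -0.868, 0, 0, 0, -1, 0.877, -0.868, 0, 0, 0, -1, 0.877, -0.868, 0, 0, 0, -1, 0.877, -0.868, 0, 0, 0, -1, 0.877, -0.868, 0, 0, 0, -1, 0.877, -0.868, 0, 0, 0, -1])

```text
t: 2.1
tool_pos: [0.5297, 0.0825, 0.304]
tool_rot: [1.801, 2.574, 0.0]
contact_force: [-0.3, 0.3, 0.0]
opening: 0.0855
grip_force: 0.0
```

```bash
python3 - <<'E'
from h import *
im,d,P,r,c=cam("wrist");cv2.imwrite("pics/w1.png",im);np.savez("w1.npz",P=P,im=im,r=r,c=c)
plan([.557,.084,.30])
for n,zlo,zhi,cx,cy,rad in [("dialknob",.085,.11,.557,.084,.03),("lug",.0535,.06,.557,.084,.075),("pin",.145,.165,.507,-.168,.03)]:
    m=(P[...,2]>zlo)&(P[...,2]<zhi)&(np.hypot(P[...,0]-cx,P[...,1]-cy)<rad)
    p=P[m]
    if len(p): print(n,len(p),p.mean(0),(p.min(0)+p.max(0))/2,p.max(0)-p.min(0))
E
```

```text
t 2.15 pos [0.52970731 0.08258008 0.30404988] yawx 110.06254563805534 q6 -0.33432918361614405 shift [-0.0134  0.0435  0.0068] open 0.08535311722689426 gf 0.0 F [ 0.50831252 -0.45522165  0.83567663]
dialknob 1525 [0.55690467 0.08774021 0.09532432] [0.55775945 0.08635067 0.09184164] [0.03688445 0.03711094 0.01344298]
lug 300 [0.57701653 0.10040711 0.05526653] [0.57372653 0.10033755 0.05672342] [0.09592999 0.02722197 0.00640127]
```

View pics/w1.png

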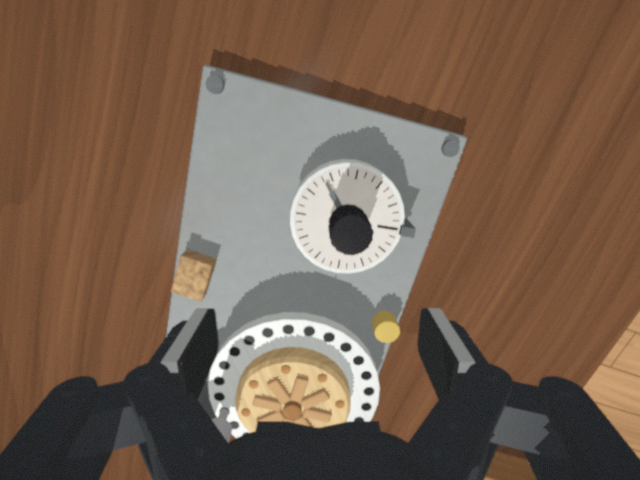

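The wrist view shows the knob at (350,228), the pointer tip at about (327,181), the zero line's inner end at (378,226) and its outer end with the lug at (400,229). I'll measure the angles.

```bash
python3 - <<'E'
from h import *
z=np.load("w1.npz");im=z["im"];r=z["r"];c=z["c"]
def w(u,v,h):
    q=r[int(v),int(u)];return (c+q*(h-c[2])/q[2])[:2]
P=z["P"]
# face circle: white rim pixels at z~.05
m=(np.abs(P[...,2]-.05)<.003)&(np.hypot(P[...,0]-.557,P[...,1]-.086)<.07)
ys,xs=np.nonzero(m);pts=np.array([w(x,y,.05) for x,y in zip(xs,ys)],np.float32)
print(cv2.minEnclosingCircle(pts),len(pts))
cc=np.array([.5577,.0864])
for n,u,v,h in [("zo",397,229,.05),("zi",379,226,.05),("lug",408,229,.056),("ptip",327,181,.053),("pmid",333,193,.053)]:
    p=w(u,v,h);e=p-cc;print(n,p,np.hypot(*e),np.degrees(np.arctan2(e[1],e[0])))
cv2.imwrite("pics/w1c.png",cv2.resize(im[150:285,280:425],None,fx=4,fy=4,interpolation=cv2.INTER_CUBIC))
E
```

```text
((0.5627174973487854, 0.08837811648845673), 0.05971263721585274) 7914
zo [0.60645466 0.09450809] 0.04942426779273259 9.442097066877459
zi [0.5890305  0.09133564] 0.03171688575680126 8.952495232551039
lug [0.61425471 0.0992893 ] 0.058004909216079766 12.838900069038832
ptip [0.52703605 0.11495293] 0.04189925376015972 137.0416736490675
pmid [0.53607153 0.10652581] 0.029543844379357274 137.06107678543128
```

View pics/w1c.png

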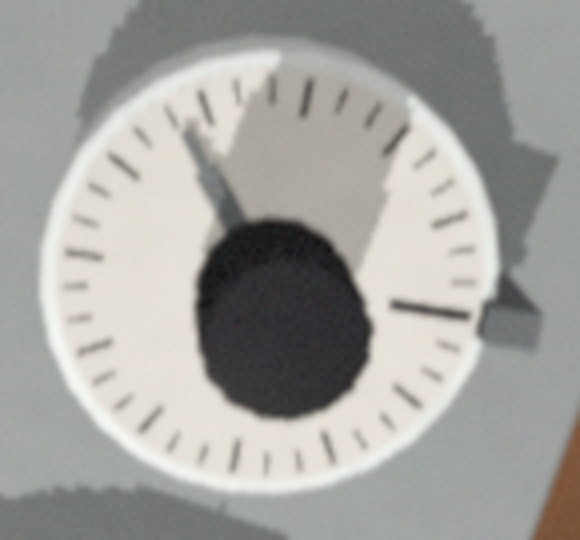

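The pointer stands about 127° anticlockwise of zero. I'll grasp at the present yaw (q6 has room), with the knob centre at (0.5577, 0.0864).

>>> apply_moves(rows=[-0.01, 0.046, 0, 0, 0, 0, -0.01, 0.046, 0.07, 0, 0, 0, -0.01, 0.046, 0.14, 0, 0, 0, -0.01, 0.046, 0.2, 0, 0, 0, -0.01, 0.046, 0.24, 0, 0, 0, -0.01, 0.046, 0.269, 0, 0, 0, -0.01, 0.046, 0.269, 0, 0, 0, -0.01, 0.046, 0.269, 0, 0, 0], grip=1)

```text
t: 2.95
tool_pos: [0.558, 0.087, 0.1429]
tool_rot: [1.799, 2.575, 0.0]
contact_force: [0.1, -0.2, 0.7]
opening: 0.0856
grip_force: 0.0
```

>>> apply_moves(rows=[0, 0, 0, 0, 0, 0, 0, 0, 0, 0, 0, 0, 0, 0, 0, 0, 0, 0, 0, 0, 0, 0, 0, 0, 0, 0, 0, 0, 0, 0, 0, 0, 0, 0, 0, 0, 0, 0, 0, 0, 0, 0, 0, 0, 0, 0, 0, 0, 0, 0, 0, 0, 0, 0, 0, 0, 0, 0, 0, 0], grip=0.2, grip_force=30)

```text
t: 3.95
tool_pos: [0.5578, 0.0872, 0.1438]
tool_rot: [-1.798, -2.576, 0.002]
contact_force: [-4.1, -0.6, 5.6]
opening: 0.0349
grip_force: 30.0
```

>>> apply_moves(rows=[0, 0, 0, 0, 0, 0.08, 0, 0, 0, 0, 0, 0.16, 0, 0, 0, 0, 0, 0.24, 0, 0, 0, 0, 0, 0.32, 0, 0, 0, 0, 0, 0.4, 0, 0, 0, 0, 0, 0.48, 0, 0, 0, 0, 0, 0.56, 0, 0, 0, 0, 0, 0.63, 0, 0, 0, 0, 0, 0.7, 0, 0, 0, 0, 0, 0.7])

```text
t: 4.95
tool_pos: [0.5595, 0.0868, 0.1438]
tool_rot: [2.877, 1.254, 0.006]
contact_force: [4.7, -2.0, 0.2]
opening: 0.0352
grip_force: 30.0
```

>>> apply_moves(rows=[0, 0, 0, 0, 0, 0.08, 0, 0, 0, 0, 0, 0.16, 0, 0, 0, 0, 0, 0.24, 0, 0, 0, 0, 0, 0.32, 0, 0, 0, 0, 0, 0.4, 0, 0, 0, 0, 0, 0.48, 0, 0, 0, 0, 0, 0.56, 0, 0, 0, 0, 0, 0.63, 0, 0, 0, 0, 0, 0.69, 0, 0, 0, 0, 0, 0.71, 0, 0, 0, 0, 0, 0.71, 0, 0, 0, 0, 0, 0.71])

```text
t: 6.15
tool_pos: [0.56, 0.085, 0.1439]
tool_rot: [3.104, -0.455, 0.011]
contact_force: [6.3, -9.2, -1.0]
opening: 0.035
grip_force: 30.1
```

```bash
python3 - <<'E'
from h import *
im,d,P,r,c=cam("wrist");cv2.imwrite("pics/w2.png",im);np.savez("w2.npz",P=P,im=im,r=r,c=c)
plan([.557,.084,.30])
E
```

```text
t 6.2 pos [0.56000255 0.08501069 0.14384275] yawx -16.691004259119918 q6 1.8857898644293698 shift [-0.0023  0.004  -0.2603] open 0.03487778042760216 gf 30.110380053520203 F [  6.04349903 -10.28084767  -2.02885287]
```

View pics/w2.png

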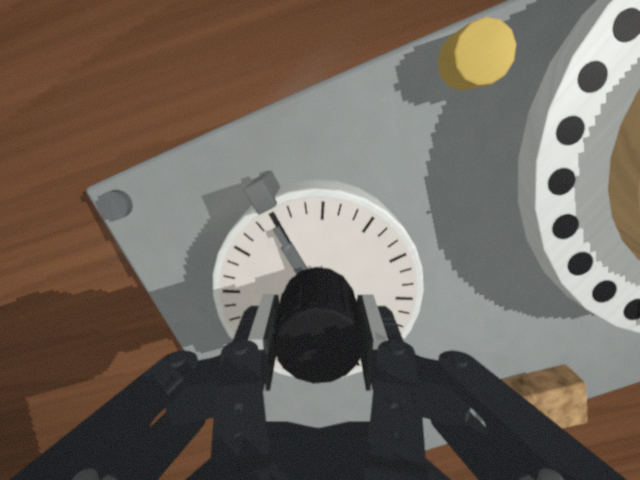

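The pointer (299,268)–(281,236) runs along the zero line (272,212). I'll release, rise and check.

>>> apply_moves(rows=[0, 0, 0, 0, 0, 0, 0, 0, 0, 0, 0, 0, 0, 0, 0, 0, 0, 0, 0, 0, 0, 0, 0, 0, 0, 0, 0, 0, 0, 0, 0, 0, 0, 0, 0, 0, 0, 0, -0.06, 0, 0, 0, 0, 0, -0.13, 0, 0, 0, 0, 0, -0.2, 0, 0, 0, 0, 0, -0.26, 0, 0, 0, 0, 0, -0.26, 0, 0, 0, 0, 0, -0.26, 0, 0, 0], grip=1)

```text
t: 7.4
tool_pos: [0.5582, 0.0875, 0.2997]
tool_rot: [-3.108, 0.457, -0.004]
contact_force: [-1.1, 0.5, -1.8]
opening: 0.0853
grip_force: 0.0
```

```bash
python3 - <<'E'
from h import *
im,d,P,r,c=cam("wrist");np.savez("w3.npz",P=P,im=im,r=r,c=c)
plan([.557,.084,.30])
# crop around dial by projection: nearest pixel to the dial centre
D=np.hypot(P[...,0]-.5577,P[...,1]-.0864);D[np.isnan(D)]=9
v,u=np.unravel_index(D.argmin(),D.shape);print(u,v)
v0=max(0,v-100);u0=max(0,u-80);print("crop",u0,v0)
cv2.imwrite("pics/w3c.png",cv2.resize(im[v0:v0+150,u0:u0+160],None,fx=4,fy=4,interpolation=cv2.INTER_CUBIC))
for n,zlo,zhi,cx,cy,rad in [("dialknob",.085,.11,.557,.084,.03),("pin",.145,.165,.507,-.168,.03)]:
    m=(P[...,2]>zlo)&(P[...,2]<zhi)&(np.hypot(P[...,0]-cx,P[...,1]-cy)<rad)
    p=P[m]
    if len(p): print(n,len(p),p.mean(0),(p.min(0)+p.max(0))/2,p.max(0)-p.min(0))
E
```

```text
t 7.45 pos [0.55749866 0.08743727 0.29775048] yawx -16.738223775496493 q6 1.8866199837165427 shift [ 0.0009  0.0057 -0.0037] open 0.08531136902755435 gf 0.0 F [-0.51459187 -0.24585488  0.54102859]
320 228
crop 240 128
dialknob 1594 [0.56015501 0.08541084 0.09537547] [0.5588198  0.08590833 0.09162569] [0.03662313 0.03691868 0.01324956]
```

View pics/w3c.png

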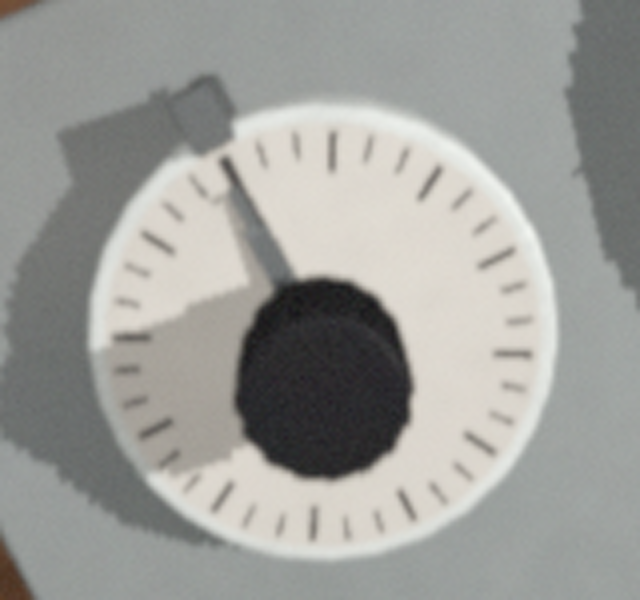

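The pointer lies practically on the zero line, from (283,282) to about (238,195). A polar unwrap will give me a number.

```bash
python3 - <<'E'
from h import *
z=np.load("w3.npz");im=z["im"];r=z["r"];c=z["c"]
g=cv2.cvtColor(im,cv2.COLOR_BGR2GRAY)
W=c+r*((.05-c[2])/r[...,2])[...,None]
from scipy.interpolate import griddata
cc=np.array([.5582,.0862])
m=np.hypot(W[...,0]-cc[0],W[...,1]-cc[1])<.07
# face circle fit: bright pixels
mm=m&(g>200);pts=W[mm][:,:2].astype(np.float32);print("face",cv2.minEnclosingCircle(pts))
A=np.radians(np.arange(-14,36,.5));Rr=np.arange(.024,.053,.0015)
out=griddata(W[m][:,:2],g[m].astype(float),np.stack([cc[0]+Rr[:,None]*np.cos(A),cc[1]+Rr[:,None]*np.sin(A)],-1))
for i,R_ in enumerate(Rr):
    w=np.clip(np.percentile(out[i],80)-20-out[i],0,None)
    print(round(R_,4),"min at",np.degrees(A[out[i].argmin()]).round(1),out[i].min().round(),"cent",(np.degrees(A)@w/max(w.sum(),1)).round(1))
cv2.imwrite("pics/pol.png",cv2.resize(out.astype(np.uint8),(800,400),interpolation=cv2.INTER_CUBIC))
E
```

```text
face ((0.5586689114570618, 0.08494558930397034), 0.05451185256242752)
0.024 min at 12.0 116.0 cent 14.9
0.0255 min at 15.5 116.0 cent 14.5
0.027 min at 13.5 116.0 cent 14.2
0.0285 min at 12.0 118.0 cent 14.0
0.03 min at 11.0 123.0 cent 13.8
0.0315 min at 9.5 114.0 cent 13.3
0.033 min at 10.5 113.0 cent 12.9
0.0345 min at 10.0 112.0 cent 12.7
0.036 min at 10.0 111.0 cent 12.5
0.0375 min at 10.5 112.0 cent 12.2
0.039 min at 10.5 113.0 cent 12.3
0.0405 min at 10.0 108.0 cent 12.3
0.042 min at 10.5 100.0 cent 10.9
0.0435 min at 10.5 93.0 cent 12.1
0.045 min at 10.5 93.0 cent 11.4
0.0465 min at 10.5 90.0 cent 10.5
0.048 min at 10.0 127.0 cent 10.0
0.0495 min at 9.5 184.0 cent 10.4
0.051 min at 10.0 148.0 cent 10.7
0.0525 min at 14.0 118.0 cent 11.0
```

View pics/pol.png

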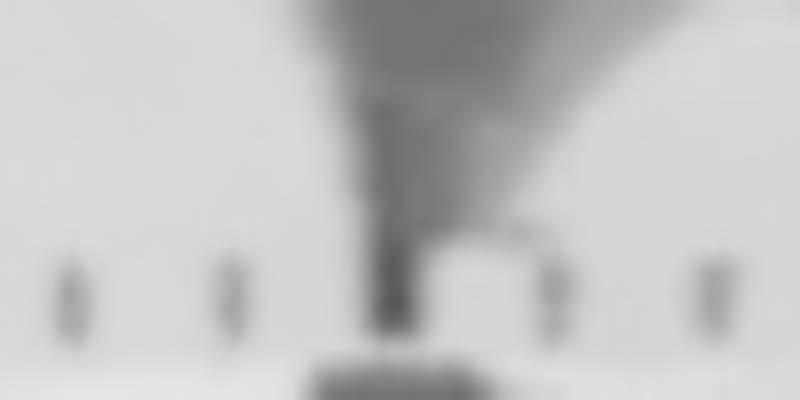

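```bash
python3 - <<'E'
from h import *
from scipy.interpolate import griddata
z=np.load("w3.npz");im=z["im"];r=z["r"];c=z["c"];print("cam",c)
g=cv2.cvtColor(im,cv2.COLOR_BGR2GRAY)
cc=np.array([.5584,.0855])
for h,th in [(.05,120),(.053,132),(.055,132)]:
    W=c+r*((h-c[2])/r[...,2])[...,None]
    m=np.hypot(W[...,0]-cc[0],W[...,1]-cc[1])<.07
    A=np.radians(np.arange(-14,36,.25));Rr=np.array([.026,.028,.03,.032,.034,.036,.038,.04,.044,.046])
    out=griddata(W[m][:,:2],g[m].astype(float),np.stack([cc[0]+Rr[:,None]*np.cos(A),cc[1]+Rr[:,None]*np.sin(A)],-1))
    print(h,[(round(R_,3),np.degrees(A[o<132][[0,-1]]).round(1).tolist(),np.degrees(A[o<132]).mean().round(1)) for R_,o in zip(Rr,out) if (o<132).any()])
E
```

```text
cam [0.63637376 0.06432958 0.36949837]
0.05 [(np.float64(0.026), [9.2, 20.0], np.float64(14.6)), (np.float64(0.028), [10.0, 19.2], np.float64(14.6)), (np.float64(0.03), [10.0, 18.0], np.float64(14.0)), (np.float64(0.032), [9.8, 15.8], np.float64(12.8)), (np.float64(0.034), [10.2, 15.0], np.float64(12.6)), (np.float64(0.036), [10.2, 15.0], np.float64(12.6)), (np.float64(0.038), [10.2, 15.0], np.float64(12.6)), (np.float64(0.04), [10.5, 14.5], np.float64(12.5)), (np.float64(0.044), [10.2, 12.5], np.float64(11.4)), (np.float64(0.046), [10.2, 12.5], np.float64(11.4))]
0.053 [(np.float64(0.026), [8.8, 19.2], np.float64(14.0)), (np.float64(0.028), [9.2, 18.5], np.float64(13.9)), (np.float64(0.03), [9.5, 17.5], np.float64(13.5)), (np.float64(0.032), [9.2, 15.0], np.float64(12.1)), (np.float64(0.034), [9.8, 14.5], np.float64(12.1)), (np.float64(0.036), [9.8, 14.5], np.float64(12.1)), (np.float64(0.038), [9.8, 14.5], np.float64(12.1)), (np.float64(0.04), [10.0, 14.0], np.float64(12.0)), (np.float64(0.044), [9.8, 12.0], np.float64(10.9)), (np.float64(0.046), [9.8, 12.0], np.float64(10.9))]
0.055 [(np.float64(0.026), [8.2, 18.8], np.float64(13.5)), (np.float64(0.028), [8.8, 18.0], np.float64(13.4)), (np.float64(0.03), [9.0, 17.2], np.float64(13.1)), (np.float64(0.032), [8.8, 14.8], np.float64(11.8)), (np.float64(0.034), [9.2, 14.0], np.float64(11.6)), (np.float64(0.036), [9.2, 14.0], np.float64(11.6)), (np.float64(0.038), [9.2, 14.0], np.float64(11.6)), (np.float64(0.04), [9.5, 13.8], np.float64(11.6)), (np.float64(0.044), [9.5, 11.8], np.float64(10.6)), (np.float64(0.046), [9.5, 11.8], np.float64(10.6))]
```

The pointer is within about 2° of zero. Now I'll go above the pin knob for a close look.

```bash
python3 - <<'E'
from h import *
plan([.508,-.168,.30])
E
```

```text
t 7.45 pos [0.55749866 0.08743727 0.29775048] yawx -16.738223775496493 q6 1.8866199837165427 shift [ 0.0436  0.4315 -0.0037] open 0.08531136902755435 gf 0.0 F [-0.51459187 -0.24585488  0.54102859]
```

>>> apply_moves(rows=[0.044, 0.431, 0, 0, 0, 0, 0.044, 0.431, 0, 0, 0, 0, 0.044, 0.431, 0, 0, 0, 0, 0.044, 0.431, 0, 0, 0, 0, 0.044, 0.431, 0, 0, 0, 0, 0.044, 0.431, 0, 0, 0, 0, 0.044, 0.431, 0, 0, 0, 0, 0.044, 0.431, 0, 0, 0, 0, 0.044, 0.431, 0, 0, 0, 0])

```text
t: 8.35
tool_pos: [0.5088, -0.1663, 0.2977]
tool_rot: [-3.108, 0.454, 0.002]
contact_force: [0.5, -0.4, 0.5]
opening: 0.0858
grip_force: 0.0
```

```bash
python3 - <<'E'
from h import *
im,d,P,r,c=cam("wrist");cv2.imwrite("pics/w4.png",im)
m=(P[...,2]>.149)&(P[...,2]<.165)&(np.hypot(P[...,0]-.508,P[...,1]+.168)<.03)
p=P[m];lo,hi=np.percentile(p,[1,99],0);print(len(p),p.mean(0),(lo+hi)/2,hi-lo)
print(cv2.minEnclosingCircle(p[:,:2].astype(np.float32)))
mid=(lo+hi)/2
plan([mid[0],mid[1],.20])
E
```

```text
1193 [ 0.50976046 -0.16790371  0.15416246] [ 0.50917997 -0.16788371  0.15275296] [0.02368685 0.02385011 0.00620986]
((0.5089167356491089, -0.16751547157764435), 0.013102423399686813)
t 8.4 pos [ 0.50889099 -0.16629176  0.29801539] yawx -16.610227517077224 q6 1.4056622099046268 shift [0.0014 0.0025 0.1634] open 0.08514153594690685 gf 0.0 F [ 0.09615055 -0.12810482 -0.76869583]
```

View pics/w4.png

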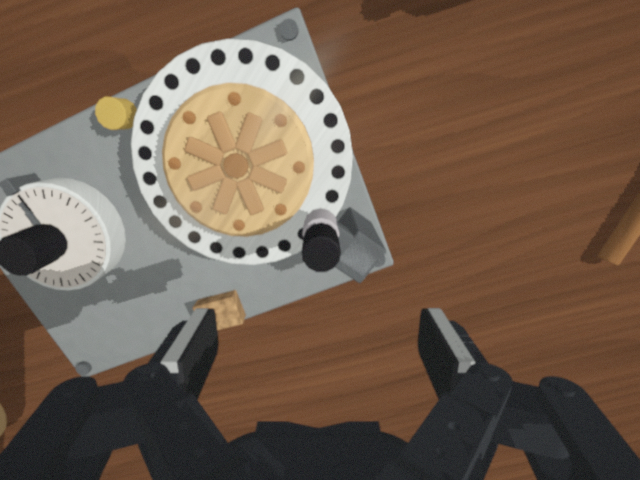

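The pin knob is at (321,245), standing over the sleeve. The fingers have free space around it. Descend and grip.

>>> apply_moves(rows=[0.001, 0.002, 0.05, 0, 0, 0, 0.001, 0.002, 0.1, 0, 0, 0, 0.001, 0.002, 0.14, 0, 0, 0, 0.001, 0.002, 0.164, 0, 0, 0, 0.001, 0.002, 0.164, 0, 0, 0, 0.001, 0.002, 0.164, 0, 0, 0])

```text
t: 9.0
tool_pos: [0.5094, -0.1688, 0.2009]
tool_rot: [3.108, -0.456, 0.001]
contact_force: [0.2, 0.3, 0.4]
opening: 0.0853
grip_force: 0.0
```

>>> apply_moves(rows=[0, 0, 0, 0, 0, 0, 0, 0, 0, 0, 0, 0, 0, 0, 0, 0, 0, 0, 0, 0, 0, 0, 0, 0, 0, 0, 0, 0, 0, 0, 0, 0, 0, 0, 0, 0, 0, 0, 0, 0, 0, 0, 0, 0, 0, 0, 0, 0, 0, 0, 0, 0, 0, 0, 0, 0, 0, 0, 0, 0], grip=0.1, grip_force=60)

```text
t: 10.0
tool_pos: [0.5093, -0.1687, 0.2011]
tool_rot: [-3.107, 0.457, -0.002]
contact_force: [-1.1, 5.7, 5.5]
opening: 0.0245
grip_force: 59.0
```

>>> apply_moves(rows=[0, 0, -0.004, 0, 0, 0, 0, 0, -0.008, 0, 0, 0, 0, 0, -0.012, 0, 0, 0, 0, 0, -0.016, 0, 0, 0, 0, 0, -0.02, 0, 0, 0, 0, 0, -0.024, 0, 0, 0, 0, 0, -0.028, 0, 0, 0, 0, 0, -0.031, 0, 0, 0, 0, 0, -0.031, 0, 0, 0, 0, 0, -0.031, 0, 0, 0, 0, 0, -0.031, 0, 0, 0])

```text
t: 11.1
tool_pos: [0.5091, -0.1687, 0.2165]
tool_rot: [-3.107, 0.457, -0.002]
contact_force: [7.3, 1.4, -9.1]
opening: 0.0244
grip_force: 59.3
```

>>> apply_moves(rows=[0, 0, -0.003, 0, 0, 0, 0, 0, -0.006, 0, 0, 0, 0, 0, -0.009, 0, 0, 0, 0, 0, -0.011, 0, 0, 0, 0, 0, -0.011, 0, 0, 0, 0, 0, -0.011, 0, 0, 0, 0, 0, -0.011, 0, 0, 0])

```text
t: 11.8
tool_pos: [0.509, -0.1687, 0.2213]
tool_rot: [-3.107, 0.457, -0.002]
contact_force: [11.9, -0.4, -16.6]
opening: 0.0238
grip_force: 60.1
```

```bash
python3 - <<'E'
from h import *
plan([0,0,0])
im,d,P,r,c=cam("top")
m=(P[...,2]>.125)&(np.hypot(P[...,0]-.508,P[...,1]+.168)<.02);print(m.sum())
im,d,P,r,c=cam("wrist")
p=P[(P[...,2]>.16)&(P[...,2]<.185)&(np.hypot(P[...,0]-.509,P[...,1]+.168)<.0115)]
if len(p): print(len(p),np.percentile(p[:,2],[5,50,95]))
plan([0,0,0])
E
```

```text
t 11.8 pos [ 0.50903602 -0.1686534   0.22128478] yawx -16.7541663989357 q6 1.4032845595248964 shift [-0.8938 -0.024   0.3678] open 0.02379642729855615 gf 60.08798897266388 F [ 11.92220443  -0.35981508 -16.55167636]
216
2430 [0.17357175 0.17456242 0.1754301 ]
t 11.9 pos [ 0.50905617 -0.16865363  0.22129985] yawx -16.750418678859585 q6 1.403227795202158 shift [-0.8939 -0.024   0.3679] open 0.02410366964067595 gf 60.08873462677002 F [ 12.77338406  -0.35654461 -17.12122018]
```

The knob top rose from about 0.155 to 0.1745 m and the force now exceeds the spring's 10 N, so the pin is at its stop and held. Handing in.

```bash
python3 - <<'E'
from h import *
print(ctrl.finish_job())
E
```

```text
the job is handed in; nothing more can be done
None
```

I handed the job in with the dial pointer within about 2° of the zero line and the index pin pulled up about 20 mm to its stop, still held by the gripper; the hand-in returned no verdict.

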